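# Gauge a brass bar against a flip stop on the cutting fence

## Task

Set the brass bar to length on the cutting jig: flip the stop with the square-ended leaf down in front of the fence, push the long brass bar along its channel until its end meets the lowered leaf, then flip that leaf back up out of the way, fully upright. Leave the bar where it was gauged, and leave the other stop, the one with the round-ended leaf, standing up.

Things in the scene. Friction and masses are not known exactly. Their poses are not given: they have to be found in the camera images.
- jig: Fixed jig, 510 mm long along its y. Origin on the table under the fence's front face. At x 0 to 20 mm the fence, top 44 mm above the table; at x -36 to -44 a low lip, top 18 mm; between them the channel, 36 mm wide, floor 12 mm above the table, open at both ends (y -300 and +210 mm). -x is the front, towards the robot.
- bar: Long bar of brass box section, ends closed with black plugs, loose, 30 mm (its x) by 200 mm (its y) by 20 mm high, some 0.3 kg. Origin: centre of its underside. It lies in the jig's channel; its +y end faces the stops, its -y end is pushed. It slides freely under a leaf that is up. A like piece only 55 mm long lies on the table: an offcut.
- square_stop: Fixed block, 24 x 34 mm, of the stop with the square-ended leaf. Origin: centre of its underside, on the fence's top; axes as the jig's. The hinge axis, along y, is 10 mm above the origin; the channel's middle at x = -28 mm. Lowered, the leaf meets the bar at y = -10 mm: a gauged bar's origin is at y = -110 mm. The round-ended stop is 88 to 112 mm away on either side.
- square_leaf (a joint): Angle of the square-ended steel leaf: 0 down (arm level, to the front, its foot hanging in the channel), 1.57 upright, 1.9 end of travel, leaning back. 20 mm wide all along; arm 8 mm thick, 85 mm long from the axis; foot 14 to 34 mm from the axis, 36 mm deep. Stiff hinge: stays where left, 1 to 2 N at its end moves it. Starts up.
- square_tab (a point): Point in the square-ended leaf's arm, 72 mm from the hinge axis, 13 mm from its free end, to be pinched from above across the 20 mm width (along the fence). Moves with the leaf: 54 mm above the table when down, 126 mm when upright.
- round_leaf (a joint): Angle of the other stop's leaf, which ends in a flat disc 36 mm across, on a like block and hinge: 0 down, 1.57 upright. Starts up, to be left up.
Not all that is in view belongs to the job. Of the things shaped like the bar, the brass one is meant.

How it is judged (in metres and radians):
On the way, in this order (a step that is already met when the one before it is completed fails the run):
1. the square-ended leaf is flipped down (within 10 degrees) (value of joint square_leaf below 0.17 rad), for 0.2 s.
2. with the leaf down, the bar's end is brought up to it (gap under 10 mm) (value of joint square_leaf below 0.25 rad and y of bar in the frame of square_stop above -0.12 m and z of bar in the frame of square_stop below -0.024 m), for 0.2 s.
At the end, for the whole second after the job is handed in: The square-ended leaf is up again (above 1.3 rad) and still; the bar is at rest flat in its channel, along the fence within 10 degrees, its end within 15 mm of where the lowered leaf's face gauged it; the round-ended leaf still stands up (above 1.2 rad) (value of joint square_leaf above 1.3 rad and y of bar in the frame of square_stop between -0.125 and -0.095 m and x of bar in the frame of square_stop between -0.043 and -0.015 m and z of bar in the frame of square_stop below -0.024 m and angle between the y axis of bar and the y axis of square_stop, either way round below 0.17 rad and angle between bar's own z axis and vertical below 0.17 rad and linear speed of bar below 0.02 m/s and velocity of joint square_leaf between -0.1 and 0.1 rad/s and value of joint round_leaf above 1.2 rad); the robot touches nothing.
It fails at once if the round-ended leaf is knocked or flipped down (value of joint round_leaf below 1.2 rad).
It also fails if it takes over 64 s, if anything falls off the work surface, if the arm or the gripper's body presses on something with over 40 N, if the wrist force passes 120 N, or if a joint passes its speed limit or range.

## Robot

A 6-joint arm with a two-finger parallel gripper is mounted at the origin on the work surface. World frame = base frame: x ahead of the robot, y to its left, z up, the work surface at z = 0. Lengths are in m, angles in degrees, forces in N, time in s.
With the tool pointing down it reaches from about 0.25 to 0.725 m from the base axis. Payload 9.7 kg.
Tool frame: the origin (TCP) lies at the very end of the fingers, on their centre line; the grasp point (between the pads) lies grasp_offset behind it (grasp_offset is the distance from the TCP to the grasp point, in m); z points along the fingers, y is the line along which they close (so a half turn about z gives the same grasp; the last joint's range is limited). The gripper opens to 85 mm and grips with 20 to 120 N. Pads are 22 mm wide; open, the fingers measure 114 mm over their backs; the gripper's body (76 mm by 85 mm) begins 54 mm behind the grasp point. The pads swing forward as they close: fully open they stand 13 mm farther back than shut.
Start: joints at [74.255, 4.979, 10.078, 95.1, 0, 90], TCP at [0.149, 0.529, 0.231] pointing down, gripper open.
Joint ranges: [-179.16, 179.16], [-48.56, 103.87], [-65.8, 70.77], [-126.05, 130.52], [-82.76, 87.17], [-180, 180]. Speed limits (degrees/s): [127.2, 127.2, 147.25, 180, 180, 180].

## Interface

Orientations are given as [roll, pitch, yaw] about the fixed x, y, z axes, in that order (R = Rz(yaw) Ry(pitch) Rx(roll)).
In Python, from workcell import get_obs, camera, calibration, job_done, recognise, cut_out, mark_of, grasp_offset gives the robot as it stands.
- The arm moves only by the tool servo_tool, never from a script. Its argument "moves" is a list of rows, each a list of 3 entries, a list of its own where there are three numbers: the turn, a rotation vector about the tool's x, y, z in degrees, then the shift along the tool's x, y, z in m, then the opening in per cent of the stroke, from 0 (shut) to 100 (fully open). In form: [[[ax, ay, az], [x, y, z], claw], ...]. A call has 1 to 12 rows; each row shifts and turns the commanded pose from where the row before left it, along the tool's axes as they then stand; what a row does not reach is not made up. A row lasts 1/10 s, in which the tool goes at most 50 mm and 8.59 degrees, less where a joint would pass 70% of its speed; a pose out of reach is approached as far as the arm can. A call is refused whole if a number of a shift passes 0.05 or a number of a turn 8.59, either way. A call with a gripper value outside its range is refused whole. The fingers move at their own pace and stop on an object; "force" is the grip in N (left out, the last holds). Time passes only in rows, so rows that do not move let the fingers close. It gives the time, the measured TCP pose, the force, the opening and the grip force at its end, in the units of the state.
- get_obs(): the state, without advancing time (a new reading comes with each control period).
- camera(name): name is "side" or "top" or "wrist"; returns (picture, depth): 400x640x3 uint8, red, green, blue; 400x640 float32, m along the optical axis (not along the pixel's ray), 0 where there is no reading.
- calibration(name): a dict with "camera_matrix" (3x3 intrinsics, pixels), "R" (3x3) and "t" (3): a world point X has camera coordinates R X + t. Camera axes: x right, y down, z forward; pixel columns grow to the right and rows downward; lengths in m; the calibration is good to about 2 mm. A picture is of the moment at which its call begins: read the wrist's pose just before it. calibration takes no time and is no camera call; for the wrist camera it gives the pose at the moment of the call.
- job_done(): hands the job in; it is judged then, once.
Trained networks look in the newest picture that a camera, given by its name, has taken for a name from the list of things; names that differ only in an ending like _2 or _b are one class to them, and where a whole thing is asked for, a point or a joint stands for the part that bears it (a point fixed in the world has none). Each returns a list of dicts, best first, with "score" (0 to 1); they miss things now and then, are a little off and sometimes report something else, mostly with a low value. They report only what shows in the picture. A call takes as long as a camera call. They do not tell look-alikes from the thing itself.
- recognise(name, camera): "xyz" ([x, y, z] in m, in the coordinates of the camera as it stood for that picture, good to about 4 mm: the middle of the surface that is visible of it).
- cut_out(name, camera): "mask" (400x640 bool, what is visible of it).
- mark_of(name, camera): "xyz" ([x, y, z] in m, in the coordinates of the camera as it stood for that picture, good to about 4 mm: a listed point, or the origin of a listed thing).
The state is a dict: "time": time; "q": joint angles; "qd": joint speeds; "joint_efforts": joint torques, N m; "ee_pos": TCP position; "tcp_rot": TCP orientation; "wrist_force": force on the tool from outside, world axes, zero at the start; "torque": the same for the moment, N m; "opening": finger opening in m; "grasp_force": force on a finger pad.
Only numpy, scipy, OpenCV 4.12 (cv2) and the standard library are available. Lean on these libraries where they do the work, as an engineer would, in place of code of your own. Each camera call takes 0.05 s, during which the arm holds its last target. There are 200 camera calls.

## Working session

There is one attempt and no reset: what is moved stays moved. The work goes in short steps, Python scripts to look and compute and a tool call to move; the robot and the scene stay as the last step left them, time stands still between calls to the robot, and variables do not carry over. Pictures are saved under pics/ and viewed, at most 10 in all, crops included, and the job is handed in when it is done.

Besides the shell and the picture viewer there is one more tool, called after "Emit:" in YAML: its name, and indented under it one key for each argument. servo_tool: Moves the arm, as the interface text tells. Its arguments: {"type":"object","properties":{"moves":{"type":"array"},"force":{"type":"number"}},"required":["moves"]}

```bash
ls; mkdir -p pics; cat > h.py <<'E'
from workcell import *
import numpy as np, cv2
def w(p,c): 
    k=calibration(c); return np.array(k["R"]).T@(np.array(p)-np.array(k["t"]))
def snap(c,f):
    im,d=camera(c); cv2.imwrite("pics/"+f,im[:,:,::-1]); return im,d
def look(c,names,fns=(recognise,mark_of)):
    for n in names:
        for f in fns:
            for r in f(n,c)[:4]: print(c,n,f.__name__,round(r["score"],2),np.round(w(r["xyz"],c),4))
E
python3 - <<'E'
from h import *
print(get_obs(),grasp_offset)
for c in("top","side"):
    snap(c,c+"0.png")
    look(c,["bar","square_stop","square_leaf","round_leaf"])
    look(c,["jig","square_tab"],(mark_of,))
a=[cv2.imread(f"pics/{c}0.png") for c in("top","side")]
E
```

```text
pics
{'time': 0.0, 'q': array([ 7.42552562e+01,  5.01162906e+00,  1.00352032e+01,  9.51003951e+01,
       -4.67947196e-05,  8.99976108e+01]), 'qd': array([-0.0610924 , -0.0319374 ,  0.06777433,  0.0201325 , -0.0268503 ,
       -0.03243041]), 'joint_efforts': array([ 1.62694378e-04, -5.20389819e+01,  4.64803112e+01,  1.62042148e-02,
        1.09270052e-04, -7.43476789e-06]), 'ee_pos': array([0.14918137, 0.52914217, 0.23058471]), 'tcp_rot': array([-1.79923179e+02,  4.35912308e-05,  1.64257646e+02]), 'wrist_force': array([ 0.765242  ,  0.34541958, -0.25152402]), 'torque': array([ 0.01705802, -0.0065791 , -0.02371023]), 'grasp_force': 0.0, 'opening': 0.08520580029474596} 0.0187
top bar call 0.79 [ 0.2615 -0.3494  0.0219]
top bar call 0.63 [ 0.5243 -0.1367  0.0317]
top bar call 0.59 [0.337  0.268  0.0222]
top bar call 0.97 [ 0.2614 -0.3526  0.0015]
top bar call 0.74 [ 0.5257 -0.137   0.0121]
top bar call 0.72 [0.3373 0.2667 0.0009]
top square_stop call 0.78 [0.5384 0.0484 0.093 ]
top square_stop call 0.76 [0.5398 0.0503 0.0426]
top square_leaf call 0.74 [0.537  0.0454 0.0996]
top square_leaf call 0.74 [0.5394 0.0497 0.0905]Traceback (most recent call last):
  File "<stdin>", line 5, in <module>
  File "h.py", line 10, in look
    for r in f(n,c)[:4]: print(c,n,f.__name__,round(r["score"],2),np.round(w(r["xyz"],c),4))
             ~^^^^^
ValueError: it knows: bar, jig, square_stop, square_tab
```

```bash
python3 - <<'E'
from h import *
for c in("top","side"):
    if c=="side": snap(c,c+"0.png"); look(c,["bar","square_stop"])
    else: camera(c)
    look(c,["jig","square_tab"],(mark_of,))
E
```

```text
top jig call 0.79 [ 5.313e-01 -4.900e-03  4.000e-04]
top square_tab call 0.75 [0.5581 0.0487 0.1235]
side bar call 0.66 [ 0.5134 -0.1489  0.0307]
side bar call 0.62 [0.326  0.2493 0.0244]
side bar call 0.74 [ 0.2584 -0.3556  0.0005]
side bar call 0.59 [ 0.5202 -0.1339  0.0138]
side bar call 0.58 [0.3343 0.2662 0.0013]
side square_stop call 0.91 [0.5333 0.0406 0.0879]
side square_stop call 0.9 [0.5373 0.0469 0.0422]
side jig call 0.69 [ 0.528  -0.002  -0.0023]
side square_tab call 0.67 [0.5518 0.0505 0.1212]
side square_tab call 0.28 [ 0.524  -0.135   0.0149]
```

View pics/top0.png

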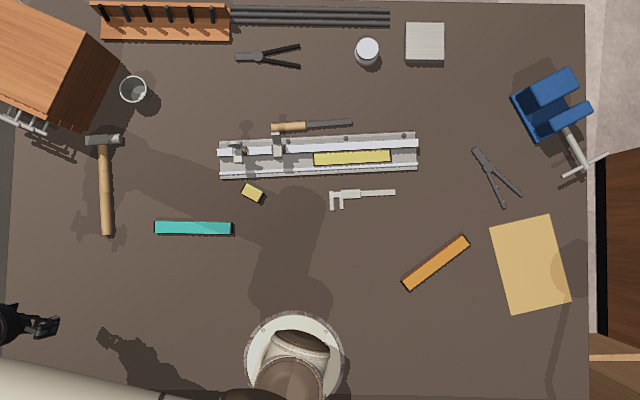

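View pics/side0.png

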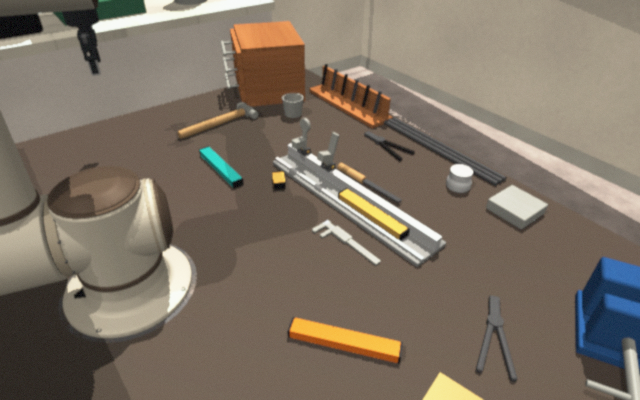

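The top view shows the brass bar in the channel at (352,158), with two stops at about (238,150) and (280,147). The offcut is at (252,191), and the teal and orange bars are distractors. I'll move the wrist camera near the stops to see which leaf is square.

```bash
python3 - <<'E'
from h import *
im,_=camera("top"); im2,_=camera("side")
a=cv2.resize(im[125:185,210:310],(800,480)[::1],interpolation=cv2.INTER_CUBIC)[:300]
a=cv2.resize(im[120:185,205:425],(790,233),interpolation=cv2.INTER_CUBIC)
b=cv2.resize(im2[105:185,260:400],(595,340),interpolation=cv2.INTER_CUBIC)
b=np.pad(b,((0,0),(0,195),(0,0)))
cv2.imwrite("pics/c1.png",np.vstack([a,b])[:,:,::-1])
k=calibration("wrist");print(-k["R"].T@k["t"],k["R"])
for c,n in(("top","jig"),("top","bar")):
    for r in cut_out(n,c)[:3]:
        m=r["mask"]; d=camera(c)[1]; v,u=np.nonzero(m&(d>0)); K=calibration(c)["camera_matrix"];z=d[v,u]
        P=np.c_[(u-K[0,2])/K[0,0]*z,(v-K[1,2])/K[1,1]*z,z]; k=calibration(c);P=(P-k["t"])@k["R"]
        q=cv2.minAreaRect(P[:,:2].astype(np.float32)); print(n,r["score"],q,np.median(P[:,2]))
E
```

```text
[0.07198661 0.55106257 0.3746867 ] [[ 0.2713883   0.96246833 -0.00176324]
 [ 0.91375596 -0.2570765   0.31458182]
 [ 0.30232176 -0.086985   -0.94922872]]
jig 0.82 ((0.5314663648605347, -0.04738086462020874), (0.10563436150550842, 0.5128325819969177), 4.108437538146973) 0.014681384096349575
bar 0.98 ((0.5231724977493286, -0.13603702187538147), (0.031880222260951996, 0.19884827733039856), 5.36053466796875) 0.03228615458071378
bar 0.91 ((0.33512523770332336, 0.2668707072734833), (0.03255755454301834, 0.20152559876441956), 0.04964229464530945) 0.02029702985755363
bar 0.86 ((0.26057860255241394, -0.3529084324836731), (0.028993677347898483, 0.1989292949438095), 38.15097427368164) 0.020218826418187116
```

View pics/c1.png

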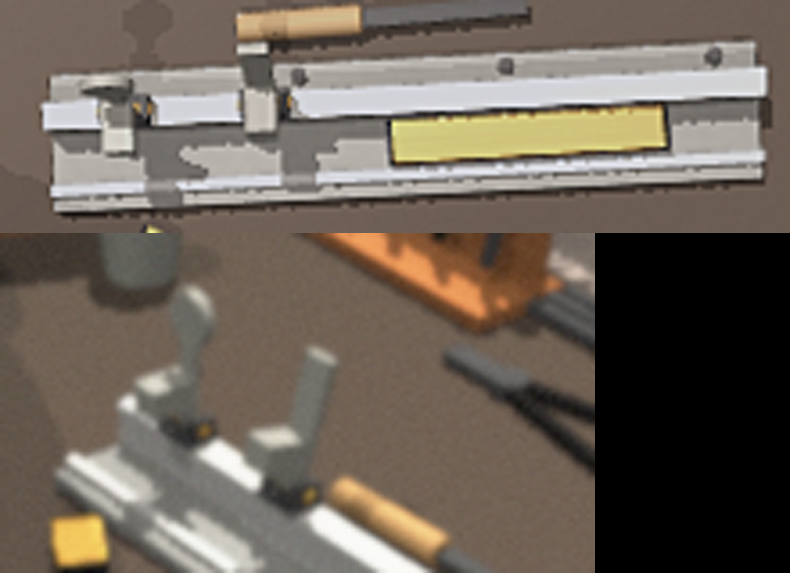

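The stop at y≈0.05 has the square leaf, which leans slightly back. The stop at y≈0.15 has the round disc. I'll go above the square stop for a close look.

Emit:
servo_tool:
  moves:
    - [[0,0,0],[-0.034,-0.032,-0.006],100]
    - [[0,0,0],[-0.034,-0.032,-0.006],100]
    - [[0,0,0],[-0.034,-0.032,-0.006],100]
    - [[0,0,0],[-0.034,-0.032,-0.006],100]
    - [[0,0,0],[-0.034,-0.032,-0.006],100]
    - [[0,0,0],[-0.034,-0.032,-0.006],100]
    - [[0,0,0],[-0.034,-0.032,-0.006],100]
    - [[0,0,0],[-0.034,-0.032,-0.006],100]
    - [[0,0,0],[-0.034,-0.032,-0.006],100]
    - [[0,0,0],[-0.034,-0.032,-0.006],100]
    - [[0,0,0],[-0.034,-0.032,-0.006],100]
    - [[0,0,0],[-0.034,-0.032,-0.006],100]

```text
time: 2.4
ee_pos: [0.4383, 0.0471, 0.3038]
tcp_rot: [180.0, 0.0, 164.2]
wrist_force: [0.3, 1.3, -0.4]
opening: 0.0853
grasp_force: 0.0
```

Emit:
servo_tool:
  moves:
    - [[0,0,-6.2],[0,0,0],60]
    - [[0,0,-6.2],[0,0,0],60]
    - [[0,0,-6.3],[0,0,0],60]
    - [[0,0,0],[0,0,0],60]
    - [[0,0,0],[0,0,0],60]

```text
time: 2.9
ee_pos: [0.4377, 0.0491, 0.3034]
tcp_rot: [180.0, 0.0, -177.2]
wrist_force: [-0.8, -0.1, 0.5]
opening: 0.0512
grasp_force: 0.0
```

```bash
python3 - <<'E'
from h import *
o=get_obs();print(o["time"],o["ee_pos"],o["tcp_rot"],o["opening"])
im,d=snap("wrist","w1.png")
look("wrist",["bar","square_stop"]); look("wrist",["jig","square_tab"],(mark_of,))
E
```

```text
2.9 [0.4377036  0.04908782 0.30336812] [ 1.79998209e+02  1.03396824e-02 -1.77222998e+02] 0.0511920289520865
wrist bar call 0.86 [ 0.5183 -0.1373  0.0308]
wrist bar call 0.77 [0.3372 0.2613 0.0193]
wrist bar call 0.82 [ 0.5229 -0.1392  0.0125]
wrist bar call 0.7 [ 0.336   0.2635 -0.0009]
wrist square_stop call 0.65 [0.5457 0.047  0.0976]
wrist square_stop call 0.23 [0.5429 0.0511 0.0976]
wrist square_stop call 0.84 [0.5396 0.0466 0.0459]
wrist jig call 0.73 [ 0.5324  0.0008 -0.0071]
wrist square_tab call 0.94 [0.5551 0.0518 0.1263]
```

View pics/w1.png

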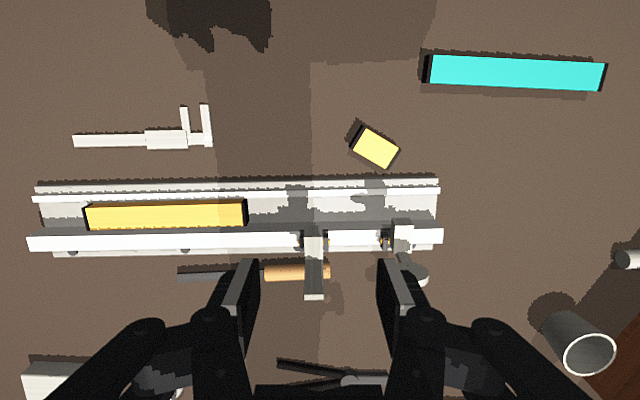

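The wrist view (up is toward the robot) shows the square leaf at (315,265), the disc at (415,268) and the bar's stop-side end at (247,212). Next I'll fit the fence line, leaf and bar from depth.

```bash
cat >> h.py <<'E'
def cloud(c):
    im,d=camera(c);k=calibration(c);K=k["camera_matrix"];v,u=np.nonzero(d>0);z=d[v,u]
    P=np.c_[(u-K[0,2])/K[0,0]*z,(v-K[1,2])/K[1,1]*z,z];return (P-k["t"])@k["R"],im[v,u].astype(int)
E
python3 - <<'E'
from h import *
for c in("wrist","top"):
    P,C=cloud(c); x,y,z=P.T; box=(abs(x-.535)<.06)
    f=box&(z>.038)&(z<.048)&(y<.0)&(y>-.25)
    rect=cv2.minAreaRect(P[f][:,:2].astype(np.float32)); print(c,"fence",rect,f.sum(),np.median(z[f]))
    p=np.polyfit(y[f],x[f],1);print("yaw",np.degrees(np.arctan(-p[0])),"mid x at y=.05",np.polyval(p,.05))
    b=box&(z>.026)&(z<.037)&(y<.0)&(C[:,0]>C[:,2]+60); print("bar",cv2.minAreaRect(P[b][:,:2].astype(np.float32)),np.median(z[b]))
    l=(abs(x-.545)<.05)&(abs(y-.05)<.04)&(z>.1)&(z<.16); Q=P[l]
    for lo in np.arange(.1,.16,.01):
        q=Q[(Q[:,2]>=lo)&(Q[:,2]<lo+.01)]
        if len(q)>5: print("leaf z",round(lo,2),len(q),np.percentile(q,[5,50,95],axis=0).round(4)[:,:2].T.tolist())
E
```

```text
wrist fence ((0.5489131808280945, -0.12506432831287384), (0.021175935864448547, 0.25142887234687805), 4.066071510314941) 3436 0.044901663460487934
yaw 4.043708511998528 mid x at y=.05 0.5353468246682443
bar ((0.5236638784408569, -0.13726294040679932), (0.03336026892066002, 0.19308270514011383), 4.58546257019043) 0.0329789546548814
leaf z 0.1 132 [[0.5455, 0.5472, 0.5488], [0.0397, 0.0487, 0.0578]]
leaf z 0.11 139 [[0.5481, 0.5501, 0.5519], [0.0399, 0.049, 0.0576]]
leaf z 0.12 145 [[0.5511, 0.553, 0.5545], [0.0405, 0.0494, 0.0583]]
leaf z 0.13 224 [[0.5543, 0.5566, 0.5632], [0.0405, 0.0495, 0.058]]
top fence ((0.5341862440109253, -0.12627488374710083), (0.052309535443782806, 0.25094863772392273), 4.1873674392700195) 758 0.044180286891316034
yaw 4.110393449855545 mid x at y=.05 0.536444357773599
bar ((0.5234982371330261, -0.13659977912902832), (0.03048134222626686, 0.19191981852054596), 4.368882656097412) 0.03237131679709752
```

Emit:
servo_tool:
  moves:
    - [[0,0,-1.27],[0,0,0],60]
    - [[0,0,0],[-0.0295,-0.002,0.02],60]
    - [[0,0,0],[-0.0295,-0.002,0.02],60]
    - [[0,0,0],[-0.0295,-0.002,0.02],60]
    - [[0,0,0],[-0.0295,-0.002,0.02],60]
    - [[0,0,0],[0,0,0.03],60]
    - [[0,0,0],[0,0,0.03],60]
    - [[0,0,0],[0,0,0.03],60]
    - [[0,0,0],[0,0,0.03],60]
    - [[0,0,0],[0,0,0],60]
    - [[0,0,0],[0,0,0],60]

```text
time: 4.45
ee_pos: [0.5559, 0.0498, 0.1038]
tcp_rot: [-180.0, -0.0, -175.7]
wrist_force: [-0.3, 0.4, 0.1]
opening: 0.0512
grasp_force: 0.0
```

```bash
python3 - <<'E'
from h import *
print(get_obs()["q"]); snap("wrist","w2.png"); look("wrist",["square_tab"],(mark_of,))
E
```

```text
[ 5.11577810e+00  5.49505043e+00 -3.45604423e+00  8.10794563e+01
 -8.23376888e-04  8.62329148e-01]
wrist square_tab call 0.9 [0.5571 0.0501 0.125 ]
```

View pics/w2.png

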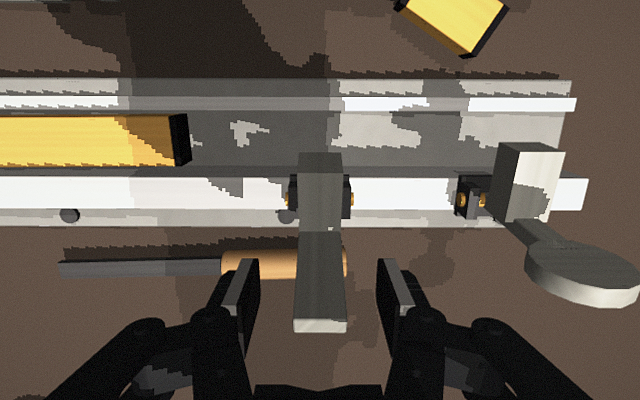

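The leaf stands centred between the pads at (320,300). I'll pinch it.

Emit:
servo_tool:
  moves:
    - [[0,0,0],[0,0,0],10]
    - [[0,0,0],[0,0,0],10]
    - [[0,0,0],[0,0,0],10]
    - [[0,0,0],[0,0,0],10]
    - [[0,0,0],[0,0,0],10]
    - [[0,0,0],[0,0,0],10]
  force: 25

```text
time: 5.15
ee_pos: [0.5566, 0.0504, 0.1046]
tcp_rot: [179.9, 0.1, -175.7]
wrist_force: [-1.1, 3.5, 5.8]
opening: 0.0196
grasp_force: 26.4
```

```bash
python3 - <<'E'
import numpy as np
R=.072
for n in (2,): 
    a=np.radians(np.linspace(106,0,25)); X=R*np.cos(a); Z=R*np.sin(a)
    print(np.c_[np.diff(X),-np.diff(Z)].round(4).tolist())
E
```

```text
[[0.0054, -0.0013], [0.0055, -0.0009], [0.0055, -0.0005], [0.0055, -0.0001], [0.0055, 0.0004], [0.0055, 0.0008], [0.0054, 0.0012], [0.0053, 0.0016], [0.0052, 0.002], [0.005, 0.0024], [0.0048, 0.0028], [0.0046, 0.0032], [0.0043, 0.0035], [0.004, 0.0038], [0.0037, 0.0041], [0.0034, 0.0044], [0.003, 0.0046], [0.0027, 0.0049], [0.0023, 0.0051], [0.0019, 0.0052], [0.0015, 0.0053], [0.0011, 0.0054], [0.0006, 0.0055], [0.0002, 0.0055]]
```

Emit:
servo_tool:
  moves:
    - [[0,0,0],[0.0054,0,-0.0013],10]
    - [[0,0,0],[0.0055,0,-0.0009],10]
    - [[0,0,0],[0.0055,0,-0.0005],10]
    - [[0,0,0],[0.0055,0,-0.0001],10]
    - [[0,0,0],[0.0055,0,0.0004],10]
    - [[0,0,0],[0.0055,0,0.0008],10]
    - [[0,0,0],[0.0054,0,0.0012],10]
    - [[0,0,0],[0.0053,0,0.0016],10]
    - [[0,0,0],[0.0052,0,0.002],10]
    - [[0,0,0],[0.005,0,0.0024],10]
    - [[0,0,0],[0.0048,0,0.0028],10]
    - [[0,0,0],[0.0046,0,0.0032],10]

```text
time: 6.35
ee_pos: [0.494, 0.0459, 0.0932]
tcp_rot: [179.9, 0.2, -175.7]
wrist_force: [1.0, 5.5, 5.4]
opening: 0.0196
grasp_force: 27.6
```

Emit:
servo_tool:
  moves:
    - [[0,0,0],[0.0043,0,0.0035],10]
    - [[0,0,0],[0.004,0,0.0038],10]
    - [[0,0,0],[0.0037,0,0.0041],10]
    - [[0,0,0],[0.0034,0,0.0044],10]
    - [[0,0,0],[0.003,0,0.0046],10]
    - [[0,0,0],[0.0027,0,0.0049],10]
    - [[0,0,0],[0.0023,0,0.0051],10]
    - [[0,0,0],[0.0019,0,0.0052],10]
    - [[0,0,0],[0.0015,0,0.0053],10]
    - [[0,0,0],[0.0011,0,0.0054],10]
    - [[0,0,0],[0.0006,0,0.0055],10]
    - [[0,0,0],[0,0,0],10]

```text
time: 7.55
ee_pos: [0.4643, 0.0438, 0.0398]
tcp_rot: [179.9, -0.0, -175.7]
wrist_force: [-1.6, 6.7, 2.1]
opening: 0.0196
grasp_force: 29.1
```

```bash
python3 - <<'E'
from h import *
P,C=cloud("top"); x,y,z=P.T
l=(abs(y-.047)<.008)&(x>.44)&(x<.56)&(z>.045)
for lo in np.arange(.44,.56,.01):
    q=P[l&(x>=lo)&(x<lo+.01)]
    if len(q)>2: print(round(lo,2),len(q),np.median(q[:,2]).round(4))
snap("side","s2.png"); look("side",["square_tab"],(mark_of,))
E
```

```text
0.44 61 0.5137
0.45 68 0.5173
0.46 60 0.5184
0.47 60 0.5176
0.48 61 0.5139
0.49 50 0.5079
0.5 39 0.4987
0.51 8 0.4857
```

Emit:
servo_tool:
  moves:
    - [[0,0,0],[0,0,0.003],10]
    - [[0,0,0],[0,0,0.002],10]
    - [[0,0,0],[0,0,0],10]
    - [[0,0,0],[0,0,0],10]

```text
time: 8.1
ee_pos: [0.4642, 0.0438, 0.0352]
tcp_rot: [179.9, -0.0, -175.7]
wrist_force: [-3.8, 6.1, 3.2]
opening: 0.0194
grasp_force: 29.3
```

Emit:
servo_tool:
  moves:
    - [[0,0,0],[0,0,0],50]
    - [[0,0,0],[0,0,0],50]
    - [[0,0,0],[0,0,0],50]
    - [[0,0,0],[0,0,0],50]
    - [[0,0,0],[0,0,-0.03],50]
    - [[0,0,0],[0,0,-0.03],50]
    - [[0,0,0],[0,0,-0.03],50]
    - [[0,0,0],[0.02,-0.03,-0.03],30]
    - [[0,0,0],[0,-0.05,0],0]
    - [[0,0,0],[0,-0.05,0],0]
    - [[0,0,0],[0,0,0],0]

```text
time: 9.2
ee_pos: [0.4542, -0.0928, 0.1551]
tcp_rot: [-179.9, 0.0, -176.1]
wrist_force: [0.0, 0.2, -0.2]
opening: -0.0001
grasp_force: 0.0
```

```bash
python3 - <<'E'
from h import *
for c in("top","wrist"):
  P,C=cloud(c); x,y,z=P.T
  l=(abs(y-.045)<.008)&(x>.44)&(x<.56)&(z>.047)&(z<.2)
  for lo in np.arange(.44,.56,.01):
    q=P[l&(x>=lo)&(x<lo+.01)]
    if len(q)>2: print(c,round(lo,2),len(q),np.median(q[:,2]).round(4))
  l=(x>.452)&(x<.48)&(z>.048)&(z<.075)&(abs(y-.045)<.03); print("y",np.percentile(y[l],[3,50,97]), x[l].min())
  b=(abs(x-.525)<.05)&(z>.026)&(z<.037)&(y<.02)&(C[:,0]>C[:,2]+60); print("bar",cv2.minAreaRect(P[b][:,:2].astype(np.float32)))
  look(c,["square_stop","square_tab","bar"],(mark_of,))
E
```

```text
top 0.45 17 0.0686
top 0.46 25 0.0677
top 0.47 22 0.0661
top 0.48 29 0.0649
top 0.49 27 0.0638
top 0.5 26 0.0626
top 0.51 25 0.0612
top 0.52 24 0.0592
top 0.53 24 0.0583
top 0.54 18 0.0538
top 0.55 3 0.0503
y [0.03424308 0.04439288 0.05384807] 0.4528432116997371
bar ((0.523994505405426, -0.22935235500335693), (0.005358496680855751, 0.013195427134633064), 89.75076293945312)
top square_stop call 0.69 [0.5381 0.0518 0.0454]
top square_tab call 0.8 [0.4692 0.0441 0.0631]
top bar call 0.84 [ 0.3371  0.2678 -0.0015]
top bar call 0.57 [ 0.2616 -0.3489  0.0021]
wrist 0.45 301 0.0678
wrist 0.46 282 0.0671
wrist 0.47 270 0.066
wrist 0.48 261 0.0648
wrist 0.49 244 0.0635
wrist 0.5 251 0.0624
wrist 0.51 277 0.061
wrist 0.52 287 0.0597
wrist 0.53 173 0.0589
wrist 0.54 51 0.05
y [0.03310023 0.04159966 0.05243946] 0.4520014671107348
bar ((0.523859977722168, -0.13671067357063293), (0.03399275988340378, 0.19254417717456818), 4.456832408905029)
wrist square_stop call 0.7 [0.5382 0.0457 0.0471]
wrist square_tab call 0.83 [0.4633 0.0447 0.0615]
wrist bar call 0.56 [ 0.5206 -0.1391  0.0138]
```

The leaf sits about 7° high after release, so I'll press it fully down with shut fingers.

Emit:
servo_tool:
  moves:
    - [[0,0,0],[-0.007,0.045,0],0]
    - [[0,0,0],[-0.007,0.045,0],0]
    - [[0,0,0],[-0.007,0.046,0.01],0]
    - [[0,0,0],[0,0,0.03],0]
    - [[0,0,0],[0,0,0.03],0]
    - [[0,0,0],[0,0,0.015],0]
    - [[0,0,0],[0,0,0.005],0]
    - [[0,0,0],[0,0,0.004],0]
    - [[0,0,0],[0,0,0.003],0]
    - [[0,0,0],[0,0,0],0]
    - [[0,0,0],[0,0,0],0]

```text
time: 10.7
ee_pos: [0.4656, 0.0489, 0.0586]
tcp_rot: [-180.0, 0.1, -175.8]
wrist_force: [0.8, 0.8, -0.1]
opening: 0.0001
grasp_force: 0.0
```

Emit:
servo_tool:
  moves:
    - [[0,0,0],[0,0,0.001],0]
    - [[0,0,0],[0,0,0.001],0]
    - [[0,0,0],[0,0,0],0]

```text
time: 11.0
ee_pos: [0.4656, 0.049, 0.0576]
tcp_rot: [-180.0, 0.1, -175.8]
wrist_force: [-4.2, -0.9, 12.5]
opening: -0.0004
grasp_force: 6.2
```

The leaf is hard down on its stop at 12 N. Next I'll go behind the bar's -y end.

Emit:
servo_tool:
  moves:
    - [[0,0,0],[0,0,-0.04],0]
    - [[0,0,0],[0,0,-0.04],0]
    - [[0,0,0],[-0.005,-0.04,0],0]
    - [[0,0,0],[-0.005,-0.04,0],0]
    - [[0,0,0],[-0.005,-0.04,0],0]
    - [[0,0,0],[-0.005,-0.041,0],0]
    - [[0,0,0],[-0.005,-0.041,0],0]
    - [[0,0,0],[-0.005,-0.041,0],0]
    - [[0,0,0],[-0.005,-0.041,0],0]
    - [[0,0,0],[-0.006,-0.041,0],0]
    - [[0,0,0],[0,0,0],0]
    - [[0,0,0],[0,0,0],0]

```text
time: 12.2
ee_pos: [0.5297, -0.2728, 0.1355]
tcp_rot: [180.0, -0.0, -175.9]
wrist_force: [-0.0, 0.2, -0.2]
opening: -0.0002
grasp_force: 0.0
```

```bash
python3 - <<'E'
from h import *
P,C=cloud("wrist"); snap("wrist","w3.png"); x,y,z=P.T
b=(abs(x-.525)<.05)&(z>.026)&(z<.037)&(y<.02)&(C[:,0]>C[:,2]+60); print("bar",cv2.minAreaRect(P[b][:,:2].astype(np.float32)),y[b].min(),x[b&(y<y[b].min()+.01)].mean())
f=(abs(x-.545)<.06)&(z>.0405)&(z<.048)&(y<-.05)&(y>-.25)
p=np.polyfit(y[f],x[f],1);print("fence mid at -.27",np.polyval(p,-.27),np.degrees(np.arctan(p[0])))
P,C=cloud("top"); x,y,z=P.T
l=(abs(y-.045)<.008)&(x>.455)&(x<.54)&(z>.047)&(z<.2);q=np.polyfit(x[l],z[l],1);print("leaf",-q[0],np.polyval(q,.465))
E
```

```text
bar ((0.5234543681144714, -0.1357586681842804), (0.03284475579857826, 0.19340838491916656), 4.631790637969971) -0.2331477191363316 0.528155712835145
fence mid at -.27 0.5585410590604502 -4.127419424370015
leaf 0.000947370724009766 0.0584294361490396
```

View pics/w3.png

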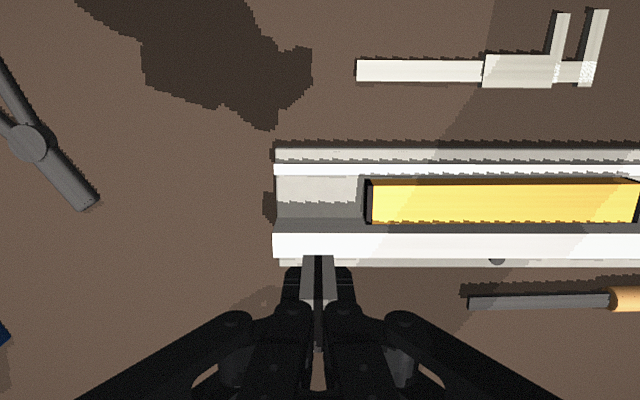

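The leaf is level. The fingers are behind the bar's plug at (368,200) and over the channel line, so I'll descend into the channel.

Emit:
servo_tool:
  moves:
    - [[0,0,0],[0,0,0.03],0]
    - [[0,0,0],[0,0,0.03],0]
    - [[0,0,0],[0,0,0.02],0]
    - [[0,0,0],[0,0,0.015],0]
    - [[0,0,0],[0,0,0.01],0]
    - [[0,0,0],[0,0,0.008],0]
    - [[0,0,0],[0,0,0],0]

```text
time: 13.05
ee_pos: [0.5298, -0.2717, 0.0224]
tcp_rot: [180.0, -0.0, -175.8]
wrist_force: [0.3, 0.1, -0.2]
opening: 0.0001
grasp_force: 0.0
```

Emit:
servo_tool:
  moves:
    - [[0,0,0],[0,0.006,0],0]
    - [[0,0,0],[0,0.006,0],0]
    - [[0,0,0],[0,0.006,0],0]
    - [[0,0,0],[0,0.005,0],0]
    - [[0,0,0],[0,0.005,0],0]
    - [[0,0,0],[0,0.005,0],0]
    - [[0,0,0],[0,0.005,0],0]
    - [[0,0,0],[0,0.005,0],0]
    - [[0,0,0],[0,0.005,0],0]
    - [[0,0,0],[0,0.005,0],0]
    - [[0,0,0],[0,0.005,0],0]
    - [[0,0,0],[0,0.005,0],0]

```text
time: 14.25
ee_pos: [0.5254, -0.2089, 0.0231]
tcp_rot: [-180.0, 0.0, -175.8]
wrist_force: [-1.1, -2.8, 3.2]
opening: 0.0002
grasp_force: 2.4
```

Emit:
servo_tool:
  moves:
    - [[0,0,0],[0,0.005,0],0]
    - [[0,0,0],[0,0.004,0],0]
    - [[0,0,0],[0,0.004,0],0]
    - [[0,0,0],[0,0.003,0],0]
    - [[0,0,0],[0,0.003,0],0]
    - [[0,0,0],[0,0.002,0],0]
    - [[0,0,0],[0,0,0],0]

```text
time: 14.95
ee_pos: [0.5238, -0.1879, 0.023]
tcp_rot: [180.0, 0.0, -175.8]
wrist_force: [0.1, -2.6, 4.1]
opening: -0.0002
grasp_force: 2.1
```

```bash
cat > b.py <<'E'
from h import *
for c in("wrist","top"):
    P,C=cloud(c); x,y,z=P.T
    b=(abs(x-.525)<.05)&(z>.026)&(z<.037)&(y<.06)&(C[:,0]>C[:,2]+60)
    r=cv2.minAreaRect(P[b][:,:2].astype(np.float32)); print(c,"bar",r)
    a=np.radians(4.1); d=P[b][:,:2]-[.536,.0485]; yj=d@[-np.sin(a),np.cos(a)]; print("brass yj",np.percentile(yj,[.5,99.5]),"x",np.median(d@[np.cos(a),np.sin(a)]))
    look(c,["bar"],(mark_of,))
print(get_obs()["wrist_force"])
E
python3 b.py
```

```text
wrist bar ((0.5224646329879761, -0.10874474793672562), (0.03306293860077858, 0.12649834156036377), 3.9971587657928467)
brass yj [-0.21845352 -0.09680544] x -0.026562343209167154
top bar ((0.5191900730133057, -0.05734419822692871), (0.02991647459566593, 0.1551593691110611), 3.6475226879119873)
brass yj [-0.17915231 -0.02702199] x -0.02425862317169001
top bar call 0.75 [ 0.5199 -0.0773  0.0119]
top bar call 0.66 [0.3352 0.2699 0.0014]
[ 0.63115319 -2.02109962  4.76106347]
```

Emit:
servo_tool:
  moves:
    - [[0,0,0],[0,0.002,0],0]
    - [[0,0,0],[0,0.002,0],0]
    - [[0,0,0],[0,0.002,0],0]
    - [[0,0,0],[0,0.0015,0],0]
    - [[0,0,0],[0,0,0],0]

```text
time: 15.65
ee_pos: [0.5231, -0.1804, 0.0228]
tcp_rot: [180.0, -0.0, -175.8]
wrist_force: [1.4, -2.1, 2.4]
opening: 0.0001
grasp_force: 1.4
```

Emit:
servo_tool:
  moves:
    - [[0,0,0],[0,0.001,0],0]
    - [[0,0,0],[0,0.001,0],0]
    - [[0,0,0],[0,0,0],0]

```text
time: 15.95
ee_pos: [0.523, -0.1786, 0.0228]
tcp_rot: [180.0, -0.0, -175.8]
wrist_force: [0.7, -2.4, 3.2]
opening: -0.0002
grasp_force: 1.4
```

Emit:
servo_tool:
  moves:
    - [[0,0,0],[0,0.001,0],0]
    - [[0,0,0],[0,0.001,0],0]
    - [[0,0,0],[0,0,0],0]

```text
time: 16.25
ee_pos: [0.5228, -0.1766, 0.0228]
tcp_rot: [180.0, -0.0, -175.8]
wrist_force: [-0.2, -2.4, 2.1]
opening: -0.0001
grasp_force: 1.3
```

Emit:
servo_tool:
  moves:
    - [[0,0,0],[0,0.001,0],0]
    - [[0,0,0],[0,0.001,0],0]
    - [[0,0,0],[0,0,0],0]

```text
time: 16.55
ee_pos: [0.5227, -0.1748, 0.0229]
tcp_rot: [-180.0, -0.0, -175.8]
wrist_force: [-0.6, -1.9, 2.3]
opening: -0.0002
grasp_force: 1.6
```

```bash
python3 b.py
```

```text
wrist bar ((0.5214069485664368, -0.09582885354757309), (0.03206315636634827, 0.125928595662117), 3.0285463333129883)
brass yj [-0.20501132 -0.08353319] x -0.0264473086064292
wrist bar call 0.73 [ 0.5186 -0.0657  0.0135]
top bar ((0.5186765193939209, -0.042091771960258484), (0.030357424169778824, 0.15057313442230225), 3.2408015727996826)
brass yj [-0.16347011 -0.01416275] x -0.024424788927560802
top bar call 0.83 [ 0.5212 -0.0621  0.0114]
top bar call 0.71 [0.3394 0.2716 0.0034]
top bar call 0.67 [ 0.2611 -0.3488  0.001 ]
[ 1.12825083 -3.44238737  1.61052461]
```

Emit:
servo_tool:
  moves:
    - [[0,0,0],[0,0.001,0],0]
    - [[0,0,0],[0,0,0],0]

```text
time: 16.95
ee_pos: [0.5227, -0.1744, 0.0229]
tcp_rot: [-179.9, -0.0, -175.8]
wrist_force: [0.0, -5.5, 1.3]
opening: 0.0003
grasp_force: 3.3
```

Emit:
servo_tool:
  moves:
    - [[0,0,0],[0,0.001,0],0]
    - [[0,0,0],[0,0,0],0]

```text
time: 17.15
ee_pos: [0.5228, -0.1742, 0.023]
tcp_rot: [-179.8, 0.0, -175.8]
wrist_force: [0.6, -11.0, 0.3]
opening: 0.0
grasp_force: 4.9
```

The bar meets the leaf: the force rose to 11 N with no motion. I'll back off, rise and go over the tab.

Emit:
servo_tool:
  moves:
    - [[0,0,0],[0,-0.01,0],0]
    - [[0,0,0],[0,-0.012,0],0]
    - [[0,0,0],[0,0,-0.03],0]
    - [[0,0,0],[0,0,-0.04],0]
    - [[0,0,0],[0,0,-0.04],0]
    - [[0,0,0],[0.007,0.04,0],50]
    - [[0,0,0],[0.007,0.04,0],50]
    - [[0,0,0],[0.007,0.04,0],50]
    - [[0,0,0],[0.007,0.04,0],50]
    - [[0,0,0],[0.007,0.04,0],50]
    - [[0,0,0],[0.007,0.04,0],50]
    - [[0,0,0],[0,0,0],50]

```text
time: 18.35
ee_pos: [0.4637, 0.0447, 0.1329]
tcp_rot: [179.9, -0.0, -175.5]
wrist_force: [0.4, -0.9, 0.7]
opening: 0.0429
grasp_force: 0.0
```

```bash
sed -i 's/("wrist","top")/("wrist",)/' b.py; python3 b.py; python3 - <<'E'
from h import *
o=get_obs(); print(o["ee_pos"],o["tcp_rot"])
P,C=cloud("wrist"); snap("wrist","w4.png"); look("wrist",["square_tab"],(mark_of,)); x,y,z=P.T
l=(x>.44)&(x<.48)&(z>.048)&(z<.075)&(abs(y-.045)<.03); print("y",np.percentile(y[l],[3,50,97]), np.percentile(x[l],1),np.median(z[l]))
E
```

```text
wrist bar ((0.5202814340591431, -0.06556253135204315), (0.03277522325515747, 0.19257834553718567), 3.5409903526306152)
brass yj [-0.20664776 -0.01708099] x -0.026633385664766397
wrist bar call 0.62 [ 0.519  -0.0688  0.0138]
[-0.2622869   0.46984738  0.23900657]
[0.46465624 0.04193061 0.13287181] [ 1.79986402e+02 -1.00682663e-02 -1.75654799e+02]
wrist square_tab call 0.87 [0.465  0.0424 0.0515]
y [0.03324399 0.042608   0.05188071] 0.4520787111999636 0.05856689106171796
```

View pics/w4.png

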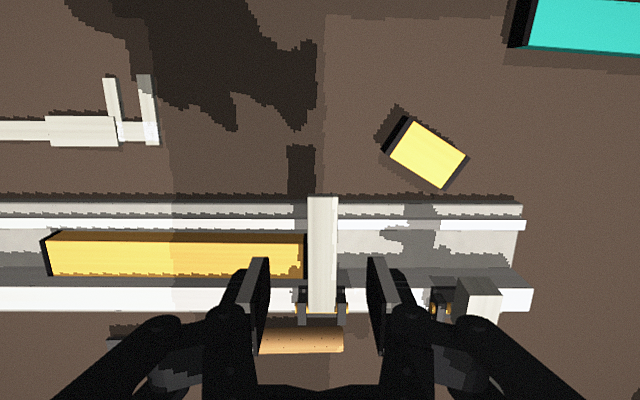

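The bar end at (303,255) abuts the lowered leaf at (322,250). I'll descend, pinch and swing the leaf up.

Emit:
servo_tool:
  moves:
    - [[0,0,0],[0,0,0.03],50]
    - [[0,0,0],[0,0,0.03],50]
    - [[0,0,0],[0,0,0.025],50]
    - [[0,0,0],[0,0,0.0125],50]
    - [[0,0,0],[0,0,0],50]
    - [[0,0,0],[0,0,0],10]
    - [[0,0,0],[0,0,0],10]
    - [[0,0,0],[0,0,0],10]
    - [[0,0,0],[0,0,0],10]
    - [[0,0,0],[0,0,0],10]
    - [[0,0,0],[0,0,0],10]

```text
time: 19.7
ee_pos: [0.4651, 0.0436, 0.0369]
tcp_rot: [179.7, 0.1, -175.7]
wrist_force: [-2.4, 13.7, 0.2]
opening: 0.0195
grasp_force: 29.9
```

```bash
python3 - <<'E'
import numpy as np
a=np.radians(np.linspace(0,94,25)); X=.072*np.cos(a); Z=.072*np.sin(a)
print(np.c_[np.diff(X),-np.diff(Z)].round(4).tolist())
E
```

```text
[[-0.0002, -0.0049], [-0.0005, -0.0049], [-0.0008, -0.0048], [-0.0012, -0.0048], [-0.0015, -0.0047], [-0.0018, -0.0046], [-0.0021, -0.0044], [-0.0024, -0.0043], [-0.0027, -0.0041], [-0.003, -0.0039], [-0.0032, -0.0037], [-0.0035, -0.0035], [-0.0037, -0.0032], [-0.0039, -0.003], [-0.0041, -0.0027], [-0.0043, -0.0024], [-0.0044, -0.0021], [-0.0046, -0.0018], [-0.0047, -0.0015], [-0.0048, -0.0012], [-0.0049, -0.0008], [-0.0049, -0.0005], [-0.0049, -0.0002], [-0.0049, 0.0002]]
```

Emit:
servo_tool:
  moves:
    - [[0,0,0],[0,0.0015,0],10]
    - [[0,0,0],[-0.0007,0,-0.0098],10]
    - [[0,0,0],[-0.002,0,-0.0096],10]
    - [[0,0,0],[-0.0015,0,-0.0047],10]
    - [[0,0,0],[-0.0018,0,-0.0046],10]
    - [[0,0,0],[-0.0021,0,-0.0044],10]
    - [[0,0,0],[-0.0024,0,-0.0043],10]
    - [[0,0,0],[-0.0027,0,-0.0041],10]
    - [[0,0,0],[-0.003,0,-0.0039],10]
    - [[0,0,0],[-0.0032,0,-0.0037],10]
    - [[0,0,0],[-0.0035,0,-0.0035],10]

```text
time: 20.8
ee_pos: [0.487, 0.0454, 0.0887]
tcp_rot: [179.9, -0.1, -175.7]
wrist_force: [-1.5, 6.9, -6.3]
opening: 0.0192
grasp_force: 29.2
```

Emit:
servo_tool:
  moves:
    - [[0,0,0],[-0.0037,0,-0.0032],10]
    - [[0,0,0],[-0.0039,0,-0.003],10]
    - [[0,0,0],[-0.0041,0,-0.0027],10]
    - [[0,0,0],[-0.0043,0,-0.0024],10]
    - [[0,0,0],[-0.0044,0,-0.0021],10]
    - [[0,0,0],[-0.0046,0,-0.0018],10]
    - [[0,0,0],[-0.0047,0,-0.0015],10]
    - [[0,0,0],[-0.0048,0,-0.0012],10]
    - [[0,0,0],[-0.0049,0,-0.0008],10]
    - [[0,0,0],[-0.0049,0,-0.0005],10]
    - [[0,0,0],[-0.0049,0,-0.0002],10]
    - [[0,0,0],[-0.005,0,0],10]

```text
time: 22.0
ee_pos: [0.541, 0.0493, 0.1087]
tcp_rot: [179.9, -0.0, -175.7]
wrist_force: [-4.7, 4.2, 0.4]
opening: 0.0191
grasp_force: 28.8
```

Emit:
servo_tool:
  moves:
    - [[0,0,0],[-0.003,0,0.0005],10]
    - [[0,0,0],[0,0,0],10]
    - [[0,0,0],[0,0,0],50]
    - [[0,0,0],[0,0,0],50]
    - [[0,0,0],[0,0,0],50]
    - [[0,0,0],[0,0,0],50]
    - [[0,0,0],[0,0,-0.03],50]
    - [[0,0,0],[0,0,-0.03],50]
    - [[0,0,0],[0.03,0,-0.03],50]
    - [[0,0,0],[0.04,0,-0.03],50]
    - [[0,0,0],[0.04,0,-0.03],50]
    - [[0,0,0],[0,0,0],50]

```text
time: 23.2
ee_pos: [0.4326, 0.0406, 0.2623]
tcp_rot: [180.0, 0.4, -175.8]
wrist_force: [1.9, 0.1, 0.6]
opening: 0.0425
grasp_force: 0.0
```

```bash
python3 b.py; python3 - <<'E'
from h import *
P,C=cloud("wrist"); snap("wrist","w5.png"); look("wrist",["square_tab","square_stop"],(mark_of,)); x,y,z=P.T
l=(x>.5)&(x<.6)&(z>.1)&(z<.132)&(abs(y-.05)<.008); q=np.polyfit(z[l],x[l],1); print("lean deg",np.degrees(np.arctan(q[0])),l.sum())
E
```

```text
wrist bar ((0.5206611752510071, -0.06486114114522934), (0.03251252695918083, 0.19272619485855103), 3.6490182876586914)
brass yj [-0.20577288 -0.01578665] x -0.02450216205691988
wrist bar call 0.69 [ 0.518  -0.0649  0.0083]
wrist bar call 0.56 [ 0.3374  0.2672 -0.0017]
[-0.12622444 -0.22531479 -0.00913854]
wrist square_tab call 0.95 [0.5363 0.0483 0.1242]
wrist square_stop call 0.66 [0.5406 0.0475 0.0461]
wrist square_stop call 0.4 [ 0.5199 -0.0671  0.0127]
lean deg -1.4879923448912864 312
```

View pics/w5.png

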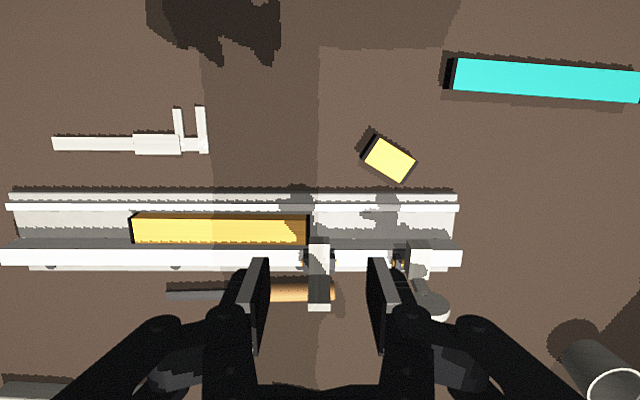

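The square leaf stands upright at (318,280), within about 1.5° of vertical. The round leaf is still up at (428,300), and the bar has stayed at its gauged place, with the centre at about -0.111 m. Nothing touches the gripper, so I'm handing in.

```bash
python3 -c "from workcell import *;print(job_done())"
```

```text
the job is handed in; nothing more can be done
None
```

I handed the job in at about 23 s of the 64 s; no verdict came back. The brass bar was pushed up against the lowered square leaf and stayed there, the square leaf is back upright (about 1.5° off vertical), and the round leaf was never touched.

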